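Slide the lens-cleaner bottle home into its bay

TASK

Clear the optician's work mat: push the tall blue spray bottle, low on its body so that it slides upright without tipping, across the bench and into the empty blue bay until it stands against the bay's back wall. Only push it, gently and on its lower half: do not squeeze or lift it. Leave the amber bottle and everything else on the bench where they are, and finish clear of everything.

Things in the scene. Friction and masses are not known exactly. Their poses are not given: they have to be found in the camera images.
- bottle: tall blue spray bottle, white band and white pump cap, loose, about 0.3 kg, upright on the bench; round body 52 mm in diameter up to 125 mm, then a narrower neck, 195 mm tall. Origin: centre of its underside; z up its axis. Slides on the bench (friction about 0.6) but tips if pushed more than about 30 mm above it; push lower, fingertips leading, hand leaning back clear of the upper half
- bottle_top: upper half of the blue bottle (part of it, from 95 mm above its underside to the cap); origin on the axis, 95 mm above the underside. Not to be pushed
- blue_bay: blue bottle bay fixed to the bench, a U-shaped fence without floor, open to its own -x. Origin: on the bench, where a seated bottle's axis stands (home to 1 mm); x towards the back wall, z up. Back wall: inner face at x = +27 mm, 14 thick, 80 wide, 60 high. Side walls: inner faces at y = +-33 mm, 7 thick, 35 high, from x = -17 mm to the back
- grey_bay: identical bay in grey plastic (same sizes and axes), fixed to the bench, taken by the amber bottle
- amber_bottle: amber spray bottle with black pump cap, same size as the blue one, standing in the grey bay; origin: centre of its underside. To be left alone
- screwdriver_stand: round black stand, 72 mm in diameter, 122 mm tall, with upright blue and red screwdrivers; loose; origin: centre of its underside. Leave alone
- spectacles: dark spectacles standing on the bench, 124 mm wide along y, 140 mm long, 48 mm high; origin on the bench under the bridge, the temples run to its +x. Leave alone
- pliers: small red-handled pliers lying flat, 160 mm long along x, 13 mm high; origin on the bench under the pivot. Leave alone
- screw_jar: small jar with white lid, 48 mm in diameter, 50 mm high; origin: centre of its underside. Leave alone
- spectacle_case: black spectacle case with a steel seam, 62 x 158 (along its y) x 36 mm; origin: centre of its underside. Leave alone

How it is judged:
By the outcome, as a careful person would: the job done as asked, in the order asked, and still so for the second after the job is handed in, with the robot touching nothing.
It also fails if it takes over 54 s, if anything falls off the work surface, if the arm or the gripper's body presses on something with over 40 N, if the wrist force passes 120 N, or if a joint passes its speed limit or range.

ROBOT

A 6-joint arm with a two-finger parallel gripper is mounted at the origin on the work surface. World frame = base frame: x ahead of the robot, y to its left, z up, the work surface at z = 0. Lengths are in m, angles in rad, forces in N, time in s.
With the tool pointing down it reaches from about 0.3 to 0.775 m from the base axis. Payload 14.6 kg.
Tool frame: the origin (TCP) lies on the centre line of the jaws, within the pads' length; the fingertips stand 19 mm ahead of it and the grasp point (between the pads) is the TCP; z points along the fingers, y is the direction in which the jaws open and shut (so a half turn about z gives the same grasp; the last joint's range is limited). The gripper opens to 94 mm and grips with 3 to 60 N. Pads are 16 mm wide; open, the fingers measure 119 mm over their backs; the gripper's body (75 mm by 177 mm) begins 78 mm behind the grasp point.
Start: joints at [-0.067, 0.3, 1.521, -0, 1.321, -0.067], TCP at [0.55, -0, 0.224] pointing down, gripper open.
Joint ranges: [-3.03, 3.03], [-0.79, 2.21], [0.23, 2.52], [-1.04, 4.18], [0, 3.07], [-2.55, 2.55]. Speed limits (rad/s): [2.22, 2.22, 2.57, 3.14, 3.14, 3.14].

INTERFACE

Orientations are given as [roll, pitch, yaw] about the fixed x, y, z axes, in that order (R = Rz(yaw) Ry(pitch) Rx(roll)).
In Python, from station import ctrl gives the robot as it stands. The module is installed in compiled form; this text tells all that it offers.
- The arm moves only by the shell command python3 -m creep 'ROWS' [FORCE]. ROWS is a JSON object of lists of equal length, an entry for each row: "translation": the shift along the world's x, y, z in mm, a list of three; "yaw": the turn about the world's z in rad; "gripper": the closure in counts, from 0 (fully open) to 255 (shut). A call has 1 to 5 rows; each row is the pose to reach, as a shift and turn from the pose measured when the call began; what a row does not reach only later rows make up. A row lasts 1/12 s, in which the tool goes at most 41.7 mm and 7.16 degrees, less where a joint would pass 70% of its speed; a pose out of reach is approached as far as the arm can. A call with a gripper value outside its range is refused whole. The fingers move at their own pace and stop on an object; FORCE is the grip in N (left out, the last holds). Time passes only in rows, so rows that repeat a pose let the fingers close. It gives the time, the measured TCP pose, the force and the opening at its end, in the units of the state.
- ctrl.get_obs(): the state, without advancing time (a new reading comes with each control period).
- ctrl.camera(name): name is "scene" or "side" or "wrist"; returns a dict with "pixels" (480x640x3 uint8, red, green, blue), "depth" (480x640 float32, m along the optical axis (not along the pixel's ray), 0 where there is no reading), "fx", "fy", "cx", "cy" (pixels), "R" (3x3) and "t" (3): a world point X has camera coordinates R X + t; the wrist camera has in their place "tool_from_camera" (4x4, takes a point from camera to tool coordinates, whose origin is the TCP and whose axes are the flange's). Camera axes: x right, y down, z forward; pixel columns grow to the right and rows downward; lengths in m; the calibration is good to about 2 mm. The wrist camera is an equidistant fisheye: a pixel r from the principal point sees the ray r / f radians off the axis. A picture is of the moment at which its call begins: read the wrist's pose just before it.
- ctrl.hand_in(): hands the job in, once; it reports no verdict.
The state is a dict: "time_s": time; "qpos": joint angles; "joint_vel": joint speeds; "tau": joint torques, N m; "ee_pos": TCP position; "eef_rot": TCP orientation; "force": force on the tool from outside, world axes, zero at the start; "moment": the same for the moment, N m; "grip_width": finger opening in m.
Only numpy, scipy, OpenCV 4.12 (cv2) and the standard library are available. Lean on these libraries where they do the work, as an engineer would, in place of code of your own. Each camera call takes 0.05 s, during which the arm holds its last target. There are 200 camera calls.

## Working session

There is one attempt and no reset: what is moved stays moved. The work goes in short steps, Python scripts to look and compute and a shell command to move; the robot and the scene stay as the last step left them, time stands still between calls to the robot, and variables do not carry over. Pictures are saved under pics/ and viewed, about 8 in all and at most 12, crops included, and the job is handed in when it is done.

```bash
mkdir -p pics; python3 - <<'E'
from station import ctrl
import cv2,numpy as np
o=ctrl.get_obs();print(o)
for n in("scene","side"):
    c=ctrl.camera(n);np.savez(f"{n}0.npz",**c);print(n,c["fx"],c["cx"],c["cy"],c["R"],c["t"])
    cv2.imwrite(f"pics/{n}0.png",c["pixels"][...,::-1])
E
```

```text
{'time_s': 0.0, 'qpos': array([-6.66145660e-02,  3.00444894e-01,  1.52155326e+00, -1.97706422e-05,
        1.32070793e+00, -6.65621384e-02]), 'joint_vel': array([-0.00071413, -0.00245665,  0.00036732, -0.00096137,  0.00080374,
        0.00070639]), 'tau': array([-1.53750298e-03, -5.31805658e+01, -3.52735734e+01,  7.07558286e-02,
        2.43994006e-02, -4.79655944e-05]), 'ee_pos': array([ 5.49767601e-01, -2.71530298e-07,  2.23912465e-01]), 'eef_rot': array([-3.14048042e+00, -5.49497589e-05,  1.57074877e+00]), 'force': array([-0.60359859,  0.44536834,  0.18487073]), 'moment': array([ 0.03295472,  0.0194168 , -0.05777204]), 'grip_width': 0.09401431649495118}
scene 507.1382551955079 320.8654288487161 234.14145045435419 [[ 0.2020556   0.97920624 -0.01812916]
 [ 0.60002814 -0.13840118 -0.78791582]
 [-0.77404119  0.1483248  -0.61551603]] [-0.10340765 -0.3301519   1.52345659]
side 503.9266114701259 318.95001251571637 242.49166937024373 [[-0.98850056 -0.15040276 -0.01567331]
 [-0.06435198  0.51219441 -0.85645532]
 [ 0.13684103 -0.84559795 -0.51598317]] [0.61820546 0.13766806 0.96818737]
```

View pics/scene0.png

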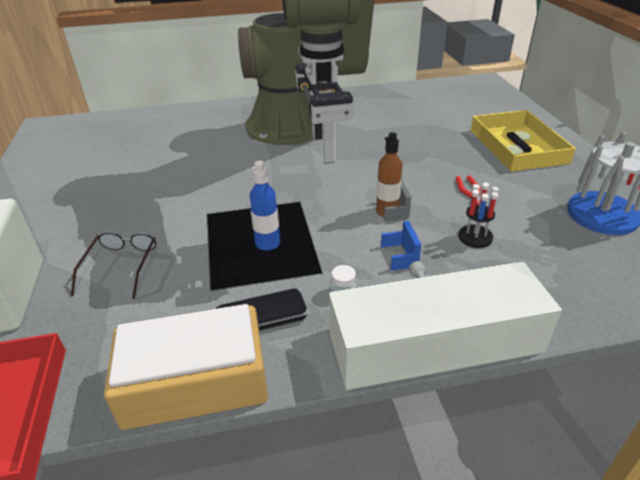

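View pics/side0.png

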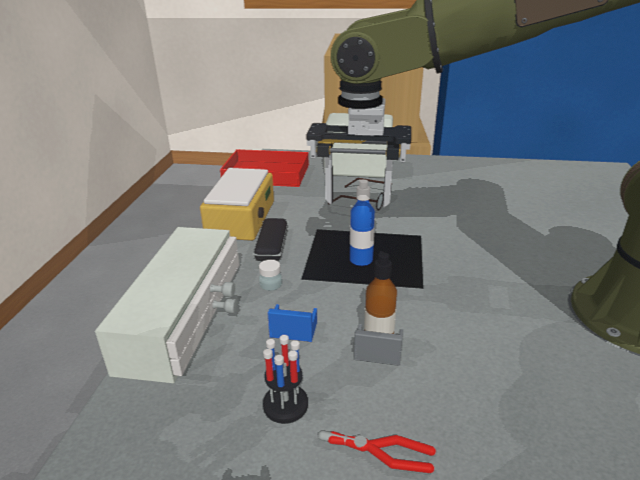

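The scene view shows the blue bottle on the mat (base about 266,248) and the blue bay at (405,248), opening towards the bottle. The amber bottle is in the grey bay at (392,205) and the stand is at (477,235). The side view shows the bottle base at (361,263), the blue bay at (293,322), the amber bottle at (380,330) and the jar at (270,275). Next I measure.

```bash
cat > h.py <<'E'
import numpy as np,cv2
def pts(c,m):
    v,u=np.nonzero(m&(c["depth"]>0)); d=c["depth"][v,u]
    P=np.c_[(u-c["cx"])/c["fx"]*d,(v-c["cy"])/c["fy"]*d,d]
    return (P-c["t"])@c["R"]
def circ(P):  # circle fit in xy
    from scipy.optimize import least_squares
    r=least_squares(lambda p:np.hypot(P[:,0]-p[0],P[:,1]-p[1])-.026,P[:,:2].mean(0),loss="soft_l1",f_scale=.002)
    return r.x,np.abs(r.fun).mean()
def blue(c):
    h=cv2.cvtColor(c["pixels"],cv2.COLOR_RGB2HSV); return (h[...,0]>105)&(h[...,0]<128)&(h[...,1]>140)&(h[...,2]>60)
E
python3 - <<'E'
from h import *
for n in("scene","side"):
    c=dict(np.load(n+"0.npz")); m=blue(c)
    k,l,s,ce=cv2.connectedComponentsWithStats(m.astype(np.uint8))
    for i in range(1,k):
        if s[i,4]<60: continue
        P=pts(c,l==i); print(n,s[i],np.percentile(P,[2,50,98],axis=0).round(3).tolist())
    # all points: bottle & amber, via depth
    A=pts(c,np.ones((480,640),bool))
    for nm,x,y in(("blue",None,None),):pass
    np.save(n+"A.npy",A)
A=np.vstack([np.load(n+"A.npy") for n in("scene","side")])
# top-down height map 1mm
H=np.zeros((600,700)); # x .3-.9 rows ; y -.3-.4 cols
q=A[(A[:,0]>.3)&(A[:,0]<.9)&(A[:,1]>-.3)&(A[:,1]<.4)&(A[:,2]<.25)&(A[:,2]>.006)]
for x,y,z in q:
    i,j=int((x-.3)*1000),int((y+.3)*1000); H[i,j]=max(H[i,j],z)
im=cv2.applyColorMap(np.clip(H*1200,0,255).astype(np.uint8),cv2.COLORMAP_JET); im[H==0]=0
for t in range(0,700,100): cv2.line(im,(t,0),(t,599),(60,60,60),1)
for t in range(0,600,100): cv2.line(im,(0,t),(699,t),(60,60,60),1)
im=cv2.dilate(im,np.ones((2,2),np.uint8)); cv2.imwrite("pics/top.png",im)
E
```

```text
scene [250 184  27  32 668] [[0.551, -0.147, 0.09], [0.568, -0.126, 0.122], [0.576, -0.102, 0.148]]
scene [ 568  191   72   44 1946] [[0.561, 0.546, 0.005], [0.643, 0.6, 0.016], [0.694, 0.678, 0.019]]
scene [478 202   8  18  86] [[0.626, 0.294, 0.065], [0.654, 0.298, 0.082], [0.658, 0.322, 0.107]]
scene [382 221  39  49 997] [[0.618, 0.106, 0.003], [0.665, 0.144, 0.029], [0.696, 0.158, 0.059]]
scene [253 229  28  22 411] [[0.528, -0.15, -0.002], [0.571, -0.125, 0.018], [0.576, -0.096, 0.039]]
side [  433     3   207   163 25048] [[-0.42, -1.249, -0.152], [-0.101, -1.226, 0.088], [0.302, -1.214, 0.366]]
side [351 200  24  32 615] [[0.525, -0.123, 0.09], [0.546, -0.106, 0.122], [0.571, -0.097, 0.151]]
side [350 246  24  20 385] [[0.523, -0.138, 0.0], [0.546, -0.103, 0.021], [0.572, -0.097, 0.043]]
side [ 268  304   49   38 1316] [[0.614, 0.112, 0.004], [0.649, 0.161, 0.036], [0.691, 0.164, 0.061]]
side [272 349  13  38 183] [[0.627, 0.299, 0.067], [0.632, 0.334, 0.088], [0.649, 0.337, 0.109]]
```

View pics/top.png

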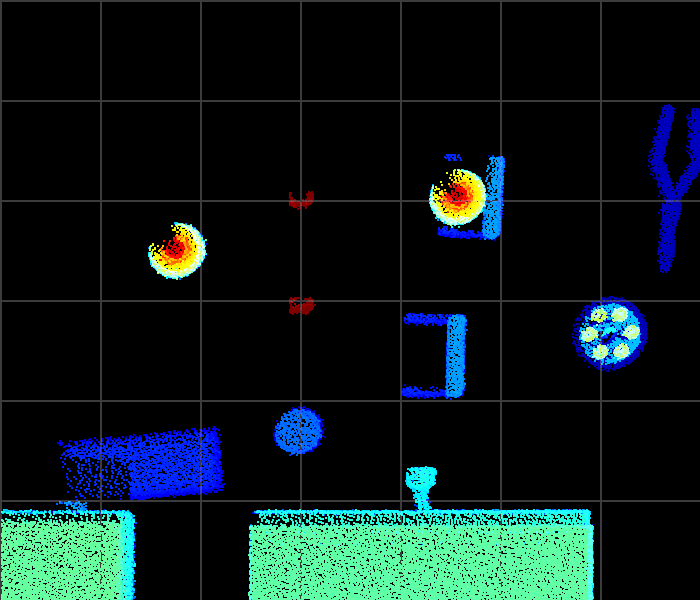

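The height map shows the bottle near (0.551, -0.124), the blue bay's back wall at y≈0.147 to 0.165 with its opening facing -y, and the axis near (0.656, 0.122). The jar and the case are clear of the route. The moves only offer shift and yaw, so I'll refine these numbers and then test whether reaching beyond the tool-down range leans the hand.

```bash
python3 - <<'E'
from h import *
from station import ctrl
print(ctrl.camera("wrist")["tool_from_camera"].round(3).tolist())
for n in("scene","side"):
    A=np.load(n+"A.npy")
    for nm,x,y in(("blue",.551,-.124),("amber",.497,.157)):
        P=A[(np.hypot(A[:,0]-x,A[:,1]-y)<.034)&(A[:,2]>.065)&(A[:,2]<.11)]; print(n,nm,circ(P),len(P))
A=np.vstack([np.load(n+"A.npy") for n in("scene","side")])
B=A[(A[:,0]>.6)&(A[:,0]<.71)&(A[:,1]>.09)&(A[:,1]<.175)&(A[:,2]>.01)&(A[:,2]<.065)]
t=B[B[:,2]>.055]; r=cv2.minAreaRect((t[:,:2]*1000).astype(np.float32)); print("backwall top",r)
def line(s): # x=a*y+b
    return np.polyfit(s[:,1],s[:,0],1)
s=B[(B[:,2]>.03)&(B[:,2]<.04)&(B[:,1]<.142)]
for q in(s[s[:,0]<.65],s[s[:,0]>.66]): print(np.percentile(q,[2,50,98],axis=0).round(4).tolist(),line(q),len(q))
ax=A[(np.hypot(A[:,0]-.551,A[:,1]+.124)<.034)]
for z in np.arange(.12,.2,.01):
    q=ax[(ax[:,2]>z)&(ax[:,2]<z+.01)]
    if len(q):print(round(z,3),np.ptp(q[:,:2],axis=0).round(3),end=' ')
E
python3 -m creep '{"translation":[[0,0,10],[0,0,20],[0,0,30],[0,0,40],[0,0,50]],"yaw":[-0.12,-0.24,-0.36,-0.48,-0.6],"gripper":[180,180,180,180,180]}'
python3 -m creep '{"translation":[[0,0,0],[0,0,0],[0,0,0],[0,0,0],[0,0,0]],"yaw":[-0.12,-0.24,-0.36,-0.48,-0.6],"gripper":[180,180,180,180,180]}'
python3 -m creep '{"translation":[[0,0,0],[0,0,0],[0,0,0],[0,0,0],[0,0,0]],"yaw":[-0.12,-0.24,-0.36,-0.37,-0.37],"gripper":[180,180,180,180,180]}'
python3 -m creep '{"translation":[[40,0,0],[80,0,0],[120,0,0],[160,0,0],[190,0,0]],"yaw":[0,0,0,0,0],"gripper":[180,180,180,180,180]}'
python3 -m creep '{"translation":[[40,0,0],[60,0,0],[70,0,0],[80,0,0],[80,0,0]],"yaw":[0,0,0,0,0],"gripper":[180,180,180,180,180]}'
python3 -c "
from station import ctrl;print(ctrl.get_obs())"
```

```text
[[0.001, -0.961, -0.277, 0.081], [1.0, 0.001, -0.001, -0.001], [0.001, -0.277, 0.961, -0.16], [0.0, 0.0, 0.0, 1.0]]
scene blue (array([ 0.54852413, -0.12541539]), np.float64(0.0009864775711927562)) 468
scene amber (array([0.49503812, 0.15641749]), np.float64(0.0011745246173646316)) 428
side blue (array([ 0.54916834, -0.12490497]), np.float64(0.0011521496566992049)) 435
side amber (array([0.4956259 , 0.15695647]), np.float64(0.0007394475146589208)) 662
backwall top ((655.8028564453125, 155.86167907714844), (18.172475814819336, 81.33841705322266), 88.5450210571289)
[[0.6141, 0.1062, 0.0304], [0.6177, 0.1229, 0.0334], [0.624, 0.141, 0.0368]] [0.02645108 0.61462241] 96
[[0.6866, 0.1032, 0.0302], [0.6918, 0.1166, 0.033], [0.6957, 0.1407, 0.0362]] [0.05908142 0.68426761] 84
0.12 [0.053 0.054] 0.13 [0.046 0.047] 0.14 [0.033 0.035] 0.15 [0.027 0.029] 0.16 [0.028 0.032] 0.17 [0.03 0.03] 0.18 [0.026 0.033] 0.19 [0.02  0.028] time_s: 0.57
ee_pos: [0.5497, 0.0, 0.2743]
eef_rot: [-3.14, 0.0, 0.965]
force: [0.3, 0.2, -1.2]
grip_width: 0.0643
time_s: 0.98
ee_pos: [0.5496, 0.0, 0.274]
eef_rot: [-3.1
[... 384 characters left out ...]
0.8, 0.2, -2.2]
grip_width: 0.0275
{'time_s': 2.2333, 'qpos': array([-0.04567404,  1.05558712,  0.2411938 ,  0.00189055,  1.85588188,
        1.52498515]), 'joint_vel': array([-8.91681394e-04, -6.35136772e-02, -4.06707841e-02,  4.51133948e-05,
       -4.28149178e-02,  9.08020097e-03]), 'tau': array([ 3.17450389e-01, -1.05980844e+02, -4.59325898e+01,  3.77239671e-02,
        5.99129945e-01,  1.22165093e-01]), 'ee_pos': array([8.09070034e-01, 1.15999301e-04, 2.60310388e-01]), 'eef_rot': array([-3.13926748e+00,  1.09746984e-02,  6.71553377e-04]), 'force': array([ 0.82772974,  0.16314242, -2.1996085 ]), 'moment': array([ 0.0928684 ,  0.08739533, -0.01252227]), 'grip_width': 0.027521963517233274}
```

```bash

python3 -m creep '{"translation":[[40,0,20],[80,0,20],[100,0,20],[100,0,20],[100,0,20]],"yaw":[0,0,0,0,0],"gripper":[180,180,180,180,180]}'
python3 -c "
from station import ctrl;print(ctrl.get_obs()['qpos'])"
python3 -m creep '{"translation":[[40,0,20],[80,0,20],[120,0,20],[160,0,20],[160,0,20]],"yaw":[0,0,0,0,0],"gripper":[180,180,180,180,180]}'
python3 -c "
from station import ctrl;print(ctrl.get_obs()['qpos'])"
```

```text
time_s: 2.65
ee_pos: [0.8198, 0.0002, 0.2523]
eef_rot: [-3.139, -0.019, 0.001]
force: [0.3, 0.4, 0.1]
grip_width: 0.0275
[-0.04539373  1.06895749  0.23483802  0.00319523  1.81933268  1.52508289]
time_s: 3.07
ee_pos: [0.8323, 0.0002, 0.2353]
eef_rot: [-3.139, -0.046, 0.001]
force: [0.6, 0.7, 0.4]
grip_width: 0.0277
[-0.0450795   1.08949865  0.2357793   0.00443301  1.77080625  1.52562166]
```

```bash

python3 -m creep '{"translation":[[40,0,40],[80,0,80],[120,0,120],[160,0,160],[200,0,200]],"yaw":[0,0,0,0,0],"gripper":[180,180,180,180,180]}'
python3 -m creep '{"translation":[[41,0,10],[82,0,20],[123,0,30],[164,0,40],[205,0,50]],"yaw":[0,0,0,0,0],"gripper":[180,180,180,180,180]}'
python3 -c "
from station import ctrl;print(ctrl.get_obs()['qpos'])"
```

```text
time_s: 3.48
ee_pos: [0.8172, 0.0003, 0.2973]
eef_rot: [-3.139, -0.075, 0.001]
force: [-0.8, 0.4, 0.2]
grip_width: 0.0279
time_s: 3.9
ee_pos: [0.8299, 0.0003, 0.2828]
eef_rot: [-3.139, -0.102, 0.001]
force: [0.8, 0.1, -0.6]
grip_width: 0.0278
[-0.0458856   1.03234567  0.23564414  0.00700146  1.77212317  1.52562897]
```

```bash

python3 -m creep '{"translation":[[41,0,15],[82,0,30],[123,0,45],[164,0,60],[205,0,75]],"yaw":[0,0,0,0,0],"gripper":[180,180,180,180,180]}'
python3 -m creep '{"translation":[[41,0,15],[82,0,30],[123,0,45],[164,0,60],[205,0,75]],"yaw":[0,0,0,0,0],"gripper":[180,180,180,180,180]}'
python3 -m creep '{"translation":[[41,0,15],[82,0,30],[123,0,45],[164,0,60],[205,0,75]],"yaw":[0,0,0,0,0],"gripper":[180,180,180,180,180]}'
python3 -m creep '{"translation":[[41,0,15],[82,0,30],[123,0,45],[164,0,60],[205,0,75]],"yaw":[0,0,0,0,0],"gripper":[180,180,180,180,180]}'
python3 -c "
from station import ctrl;print(ctrl.get_obs()['qpos'])"
```

```text
time_s: 4.32
ee_pos: [0.8372, 0.0003, 0.2831]
eef_rot: [-3.14, -0.13, 0.001]
force: [-1.0, -0.3, -0.2]
grip_width: 0.028
time_s: 4.73
ee_pos: [0.8446, 0.0003, 0.2834]
eef_rot: [-3.14, -0.158, 0.001]
force: [-0.3, 0.7, -0.3]
grip_width: 0.0274
time_s: 5.15
ee_pos: [0.8519, 0.0004, 0.2838]
eef_rot: [-3.139, -0.187, 0.001]
force: [0.7, -0.0, -0.5]
grip_width: 0.0274
time_s: 5.57
ee_pos: [0.8593, 0.0004, 0.2843]
eef_rot: [-3.139, -0.216, 0.001]
force: [-1.0, 1.1, 0.1]
grip_width: 0.0277
[-0.04561282  1.03608481  0.23564754  0.0120641   1.65456566  1.52649301]
```

```bash

python3 -m creep '{"translation":[[41,0,15],[82,0,30],[123,0,45],[164,0,60],[205,0,75]],"yaw":[0,0,0,0,0],"gripper":[180,180,180,180,180]}' >/dev/null
python3 -m creep '{"translation":[[41,0,15],[82,0,30],[123,0,45],[164,0,60],[205,0,75]],"yaw":[0,0,0,0,0],"gripper":[180,180,180,180,180]}' >/dev/null
python3 -m creep '{"translation":[[41,0,15],[82,0,30],[123,0,45],[164,0,60],[205,0,75]],"yaw":[0,0,0,0,0],"gripper":[180,180,180,180,180]}' >/dev/null
python3 -m creep '{"translation":[[41,0,15],[82,0,30],[123,0,45],[164,0,60],[205,0,75]],"yaw":[0,0,0,0,0],"gripper":[180,180,180,180,180]}' 
python3 -m creep '{"translation":[[41,0,15],[82,0,30],[123,0,45],[164,0,60],[205,0,75]],"yaw":[0,0,0,0,0],"gripper":[180,180,180,180,180]}' >/dev/null
python3 -m creep '{"translation":[[41,0,15],[82,0,30],[123,0,45],[164,0,60],[205,0,75]],"yaw":[0,0,0,0,0],"gripper":[180,180,180,180,180]}' >/dev/null
python3 -m creep '{"translation":[[41,0,15],[82,0,30],[123,0,45],[164,0,60],[205,0,75]],"yaw":[0,0,0,0,0],"gripper":[180,180,180,180,180]}' >/dev/null
python3 -m creep '{"translation":[[41,0,15],[82,0,30],[123,0,45],[164,0,60],[205,0,75]],"yaw":[0,0,0,0,0],"gripper":[180,180,180,180,180]}' 
python3 -m creep '{"translation":[[41,0,15],[82,0,30],[123,0,45],[164,0,60],[205,0,75]],"yaw":[0,0,0,0,0],"gripper":[180,180,180,180,180]}' >/dev/null
python3 -m creep '{"translation":[[41,0,15],[82,0,30],[123,0,45],[164,0,60],[205,0,75]],"yaw":[0,0,0,0,0],"gripper":[180,180,180,180,180]}' >/dev/null
python3 -m creep '{"translation":[[41,0,15],[82,0,30],[123,0,45],[164,0,60],[205,0,75]],"yaw":[0,0,0,0,0],"gripper":[180,180,180,180,180]}' >/dev/null
python3 -m creep '{"translation":[[41,0,15],[82,0,30],[123,0,45],[164,0,60],[205,0,75]],"yaw":[0,0,0,0,0],"gripper":[180,180,180,180,180]}'
```

```text
time_s: 7.23
ee_pos: [0.8889, 0.0005, 0.2882]
eef_rot: [-3.139, -0.331, 0.0]
force: [0.0, -0.0, -0.5]
grip_width: 0.0275
time_s: 8.9
ee_pos: [0.9172, 0.0005, 0.2947]
eef_rot: [-3.139, -0.446, 0.0]
force: [0.4, 0.7, -1.4]
grip_width: 0.028
time_s: 10.57
ee_pos: [0.9438, 0.0005, 0.3037]
eef_rot: [-3.139, -0.559, -0.0]
force: [-0.4, -0.3, -0.1]
grip_width: 0.0275
```

Reaching past the tool-down range does lean the hand: it is now 0.56 rad (32°), fingertips leading. Next I retreat, turn the lean to face the push direction, and check the spectacles' position.

```bash

python3 -m creep '{"translation":[[-40,0,5],[-80,0,10],[-120,0,15],[-160,0,20],[-200,0,20]],"yaw":[0,0,0,0,0],"gripper":[180,180,180,180,180]}' >/dev/null
python3 -m creep '{"translation":[[-40,0,0],[-80,0,0],[-120,0,0],[-160,0,0],[-200,0,0]],"yaw":[0,0,0,0,0],"gripper":[180,180,180,180,180]}'
python3 -m creep '{"translation":[[0,-30,0],[0,-60,0],[0,-90,0],[0,-120,0],[0,-120,0]],"yaw":[0.12,0.24,0.36,0.48,0.5],"gripper":[180,180,180,180,180]}'
python3 -m creep '{"translation":[[0,-25,0],[0,-50,0],[0,-75,0],[0,-85,0],[0,-85,0]],"yaw":[0.12,0.24,0.36,0.48,0.51],"gripper":[180,180,180,180,180]}'
python3 - <<'E'
from h import *
from station import ctrl
o=ctrl.get_obs();print(o['qpos'],o['ee_pos'],o['eef_rot'])
A=np.load("sceneA.npy");P=A[(A[:,1]<-.2)&(A[:,1]>-.65)&(A[:,0]>.3)&(A[:,0]<.75)&(A[:,2]>.012)&(A[:,2]<.07)];print(np.percentile(P,[1,10,50,90,99],axis=0).round(3))
E
```

```text
time_s: 11.4
ee_pos: [0.6127, 0.0005, 0.3196]
eef_rot: [-3.139, -0.559, 0.0]
force: [1.2, -0.4, 1.1]
grip_width: 0.0276
time_s: 11.82
ee_pos: [0.6123, -0.1215, 0.3205]
eef_rot: [-3.141, -0.559, 0.458]
force: [0.9, 0.4, -0.3]
grip_width: 0.0275
time_s: 12.23
ee_pos: [0.6121, -0.2094, 0.3194]
eef_rot: [-3.139, -0.559, 0.971]
force: [-0.7, 0.1, 0.5]
grip_width: 0.0277
[-0.59553365  0.44008818  1.20082888  0.55972244  1.51171954 -0.03374611] [ 0.61205569 -0.20941039  0.31944494] [-3.13905747 -0.55862477  0.9711793 ]
[[ 0.496 -0.602  0.012]
 [ 0.507 -0.584  0.017]
 [ 0.597 -0.58   0.035]
 [ 0.698 -0.378  0.061]
 [ 0.745 -0.226  0.069]]
```

```bash

python3 -m creep '{"translation":[[-38,1,0],[-76,3,0],[-113,4,0],[-113,4,-20],[-113,4,-50]],"yaw":[0.04,0.04,0.04,0.04,0.04],"gripper":[180,180,180,180,180]}' 
python3 -m creep '{"translation":[[0,0,-35],[0,0,-70],[0,0,-105],[0,0,-140],[0,0,-175]],"yaw":[0,0,0,0,0],"gripper":[180,180,180,180,180]}'
python3 - <<'E'
from station import ctrl
import cv2
print(ctrl.get_obs()['qpos'])
a=ctrl.camera("scene")["pixels"][100:340,150:470,::-1];b=ctrl.camera("side")["pixels"][120:360,230:550,::-1]
cv2.imwrite("pics/pre.png",cv2.resize(cv2.hconcat([a,b]),(800,300)))
E
```

```text
time_s: 12.65
ee_pos: [0.4986, -0.2054, 0.2723]
eef_rot: [3.136, -0.557, 1.013]
force: [1.0, -0.3, 0.1]
grip_width: 0.0278
time_s: 13.07
ee_pos: [0.4985, -0.2047, 0.0962]
eef_rot: [3.135, -0.556, 1.013]
force: [0.2, 0.3, -0.3]
grip_width: 0.028
[-0.70719919  0.45943038  1.72606133  0.61828662  1.12551297 -0.46844166]
```

View pics/pre.png

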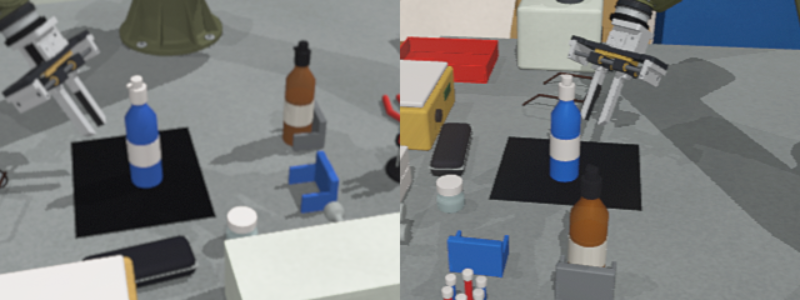

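The hand stands behind the bottle on the push line, leaning back, and the camera and body are clear. Now I lower the hand and approach.

```bash

python3 -m creep '{"translation":[[0,0,-25],[0,0,-45],[0,0,-60],[0,0,-68],[0,0,-68]],"yaw":[0,0,0,0,0],"gripper":[180,180,180,180,180]}' 
python3 -m creep '{"translation":[[5,8,0],[10,16,0],[15,24,0],[20,32,0],[24,38,0]],"yaw":[0,0,0,0,0],"gripper":[180,180,180,180,180]}'
python3 -m creep '{"translation":[[2,3,0],[4,6,0],[6,10,0],[8,13,0],[10,16,0]],"yaw":[0,0,0,0,0],"gripper":[180,180,180,180,180]}'
cat > m.py <<'E'
from h import *
from station import ctrl
import sys
for n in("scene","side"):
    c=ctrl.camera(n);A=pts(c,blue(c)); 
    A=A[(A[:,0]>.45)&(A[:,0]<.75)&(A[:,1]>-.2)&(A[:,1]<.2)]
    P=A[(A[:,2]>.092)&(A[:,2]<.118)]; L=A[(A[:,2]>.01)&(A[:,2]<.04)]
    if n=="scene": cv2.imwrite(sys.argv[1],c["pixels"][100:340,150:470,::-1])
    print(n,"top",circ(P)[0].round(4),len(P),"low",circ(L)[0].round(4) if len(P) and abs(L[:,1]-np.median(P[:,1])).max()<.06 else "-")
o=ctrl.get_obs();print(o['ee_pos'].round(4),o['eef_rot'].round(3),o['force'].round(1),o['qpos'].round(2))
E
python3 m.py pics/a.png
```

```text
time_s: 13.58
ee_pos: [0.497, -0.2032, 0.0258]
eef_rot: [-3.137, -0.558, 1.007]
force: [-0.3, -0.4, -0.4]
grip_width: 0.0277
time_s: 14.0
ee_pos: [0.5219, -0.164, 0.0264]
eef_rot: [-3.138, -0.558, 1.008]
force: [-0.1, -0.3, -0.5]
grip_width: 0.0278
time_s: 14.42
ee_pos: [0.532, -0.1479, 0.0264]
eef_rot: [-3.138, -0.558, 1.008]
force: [-1.8, -1.7, 1.3]
grip_width: 0.0273
scene top [ 0.5525 -0.1161] 269 low -
side top [ 0.5539 -0.1157] 254 low -
[ 0.532  -0.1477  0.0264] [-3.138 -0.558  1.009] [-0.3 -1.2  0.5] [-0.58  0.58  1.75  0.7   0.96 -0.48]
```

Contact was made exactly as predicted (38.5 mm ahead of the TCP), and the bottle slides upright. I keep pushing.

```bash

python3 -m creep '{"translation":[[4,6,0],[8,12,0],[12,18,0],[16,24,0],[20,30,0]],"yaw":[0,0,0,0,0],"gripper":[180,180,180,180,180]}' 
python3 -m creep '{"translation":[[4,6,0],[8,12,0],[12,18,0],[16,24,0],[20,30,0]],"yaw":[0,0,0,0,0],"gripper":[180,180,180,180,180]}' 
python3 m.py pics/b.png
```

```text
time_s: 14.93
ee_pos: [0.5524, -0.1169, 0.0264]
eef_rot: [-3.138, -0.558, 1.009]
force: [-1.9, -1.3, -0.0]
grip_width: 0.0275
time_s: 15.35
ee_pos: [0.5728, -0.0862, 0.0263]
eef_rot: [-3.138, -0.558, 1.009]
force: [0.0, -0.8, 0.2]
grip_width: 0.0277
scene top [ 0.5933 -0.0543] 279 low -
side top [ 0.5949 -0.0531] 271 low -
[ 0.5729 -0.0859  0.0264] [-3.138 -0.558  1.01 ] [0.1 0.  0.6] [-0.44  0.59  1.72  0.73  0.91 -0.37]
```

```bash

python3 -m creep '{"translation":[[4,6,0],[8,12,0],[12,18,0],[16,24,0],[20,30,0]],"yaw":[0,0,0,0,0],"gripper":[180,180,180,180,180]}' 
python3 -m creep '{"translation":[[4,6,0],[8,12,0],[12,18,0],[16,24,0],[20,30,0]],"yaw":[0,0,0,0,0],"gripper":[180,180,180,180,180]}' >/dev/null
python3 -m creep '{"translation":[[4,6,0],[8,12,0],[12,18,0],[15,22,0],[18,27,0]],"yaw":[0,0,0,0,0],"gripper":[180,180,180,180,180]}' 
python3 m.py pics/c.png
```

```text
time_s: 15.87
ee_pos: [0.5932, -0.0552, 0.0263]
eef_rot: [-3.138, -0.558, 1.01]
force: [-1.5, -0.6, -0.2]
grip_width: 0.0281
time_s: 16.7
ee_pos: [0.6319, 0.0029, 0.0263]
eef_rot: [-3.138, -0.558, 1.01]
force: [-1.5, -0.9, -0.0]
grip_width: 0.0275
scene top [0.6523 0.0347] 287 low -
side top [0.6538 0.0359] 284 low -
[0.6319 0.0032 0.0264] [-3.138 -0.558  1.011] [-0.   0.2  0.2] [-0.26  0.65  1.62  0.75  0.84 -0.2 ]
```

View pics/c.png

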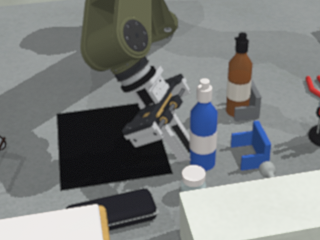

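The bottle stands upright at (0.653, 0.035), in front of the bay mouth. I back off, turn the hand to the bay axis and go in straight.

```bash

python3 -m creep '{"translation":[[-6,-9,0],[-12,-18,0],[-18,-27,0],[-24,-36,0],[-24,-36,0]],"yaw":[0,0,0,0,0],"gripper":[180,180,180,180,180]}' 
python3 -m creep '{"translation":[[10,0,0],[20,0,0],[30,0,0],[40,0,0],[45,0,0]],"yaw":[0.11,0.22,0.33,0.44,0.53],"gripper":[180,180,180,180,180]}' 
python3 -m creep '{"translation":[[0,0,0],[0,0,0]],"yaw":[0,0],"gripper":[180,180]}' 
python3 m.py pics/d.png
```

```text
time_s: 17.22
ee_pos: [0.6069, -0.0351, 0.0264]
eef_rot: [-3.138, -0.558, 1.008]
force: [0.7, -0.4, -0.3]
grip_width: 0.0278
time_s: 17.63
ee_pos: [0.6527, -0.0357, 0.0265]
eef_rot: [-3.138, -0.558, 1.543]
force: [-0.5, 0.6, 1.0]
grip_width: 0.0274
time_s: 17.8
ee_pos: [0.6528, -0.0359, 0.026]
eef_rot: [-3.138, -0.558, 1.541]
force: [-0.6, -0.1, 0.1]
grip_width: 0.0277
scene top [0.6529 0.0356] 281 low -
side top [0.6536 0.0355] 291 low -
[ 0.6521 -0.0358  0.0263] [-3.137 -0.558  1.54 ] [-0.8 -0.5 -0.6] [-0.31  0.82  1.3   0.57  1.25 -0.53]
```

```bash

python3 -m creep '{"translation":[[0,7,0],[0,14,0],[1,20,0],[1,26,0],[1,32,0]],"yaw":[0,0,0,0,0],"gripper":[180,180,180,180,180]}' 
python3 -m creep '{"translation":[[0,6,0],[0,12,0],[0,18,0],[1,24,0],[1,30,0]],"yaw":[0,0,0,0,0],"gripper":[180,180,180,180,180]}' 
python3 -m creep '{"translation":[[0,6,0],[0,12,0],[0,18,0],[1,24,0],[1,30,0]],"yaw":[0,0,0,0,0],"gripper":[180,180,180,180,180]}' 
python3 m.py pics/e.png
python3 - <<'E'
import cv2;a=cv2.imread("pics/e.png");cv2.imwrite("pics/e2.png",cv2.resize(a[40:200,140:320],None,fx=3,fy=3))
E
```

```text
time_s: 18.32
ee_pos: [0.6531, -0.0029, 0.0264]
eef_rot: [-3.138, -0.558, 1.54]
force: [-1.5, -1.5, 0.6]
grip_width: 0.0276
time_s: 18.73
ee_pos: [0.6542, 0.0276, 0.0264]
eef_rot: [-3.138, -0.558, 1.54]
force: [-0.5, -2.4, 0.7]
grip_width: 0.0275
time_s: 19.15
ee_pos: [0.6553, 0.0582, 0.0265]
eef_rot: [-3.138, -0.558, 1.54]
force: [0.4, -1.3, -0.5]
grip_width: 0.0276
scene top [0.6568 0.0964] 276 low -
side top [0.6579 0.0976] 320 low [0.6467 0.14  ]
[0.6552 0.0587 0.0265] [-3.138 -0.558  1.541] [ 0.  -0.6  0.2] [-0.17  0.79  1.35  0.61  1.16 -0.44]
```

View pics/e2.png

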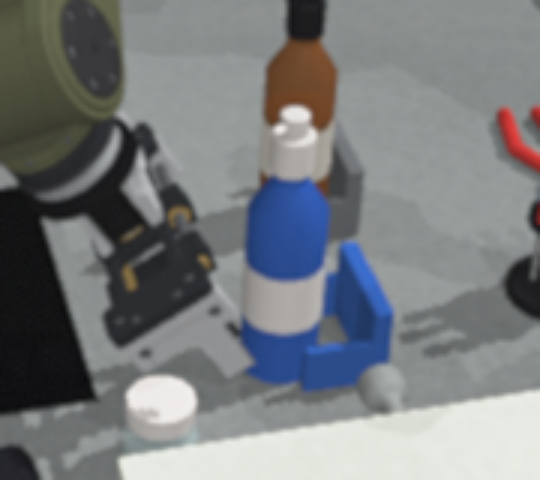

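The bottle is entering the bay between the side walls, upright. The last stretch goes in small steps, watching the force.

```bash

python3 -m creep '{"translation":[[0,4,0],[0,8,0],[0,12,0],[0,16,0],[0,19,0]],"yaw":[0,0,0,0,0],"gripper":[180,180,180,180,180]}' 
python3 -m creep '{"translation":[[0,1,0],[0,2,0],[0,3,0]],"yaw":[0,0,0],"gripper":[180,180,180]}' 
python3 m.py pics/f.png
```

```text
time_s: 19.67
ee_pos: [0.6551, 0.0782, 0.0265]
eef_rot: [-3.138, -0.558, 1.541]
force: [-0.2, -0.7, -0.0]
grip_width: 0.0276
time_s: 19.92
ee_pos: [0.6551, 0.0812, 0.0264]
eef_rot: [-3.137, -0.558, 1.541]
force: [-0.1, -1.7, 0.2]
grip_width: 0.0276
scene top [0.6564 0.1191] 285 low -
side top [0.6573 0.1194] 327 low [0.647  0.1406]
[0.6551 0.0812 0.0265] [-3.137 -0.558  1.541] [-0.  -0.7 -0. ] [-0.14  0.79  1.36  0.62  1.14 -0.41]
```

```bash

python3 -m creep '{"translation":[[0,1,0],[0,2,0]],"yaw":[0,0],"gripper":[180,180]}' 
python3 -m creep '{"translation":[[0,1,0],[0,1,0]],"yaw":[0,0],"gripper":[180,180]}' 
python3 -m creep '{"translation":[[0,1,0],[0,1,0]],"yaw":[0,0],"gripper":[180,180]}' 
python3 m.py pics/g.png
```

```text
time_s: 20.18
ee_pos: [0.6551, 0.0831, 0.0265]
eef_rot: [-3.137, -0.558, 1.541]
force: [-0.4, -1.6, 0.6]
grip_width: 0.0276
time_s: 20.35
ee_pos: [0.6552, 0.0838, 0.0264]
eef_rot: [-3.138, -0.558, 1.54]
force: [-0.1, -3.4, 0.2]
grip_width: 0.0275
time_s: 20.52
ee_pos: [0.6554, 0.0841, 0.0264]
eef_rot: [-3.138, -0.557, 1.54]
force: [-0.5, -7.4, 1.4]
grip_width: 0.0275
scene top [0.6567 0.1218] 283 low [0.6696 0.127 ]
side top [0.6575 0.1213] 327 low [0.6464 0.1404]
[0.6554 0.0841 0.0264] [-3.138 -0.557  1.54 ] [-0.8 -6.3  0.9] [-0.13  0.79  1.36  0.62  1.14 -0.41]
```

The force has risen to 7 N with the motion stopped at 1 mm steps, so the bottle is against the back wall. I retreat straight back, then up.

```bash

python3 -m creep '{"translation":[[0,-2,0],[0,-8,0],[0,-20,0],[0,-40,0],[0,-65,0]],"yaw":[0,0,0,0,0],"gripper":[180,180,180,180,180]}' 
python3 -m creep '{"translation":[[0,-15,15],[0,-25,50],[0,-25,90],[0,-25,130],[0,-25,165]],"yaw":[0,0,0,0,0],"gripper":[180,180,180,180,180]}' 
python3 -m creep '{"translation":[[0,-25,30],[0,-50,60],[0,-75,90],[0,-90,90],[0,-90,90]],"yaw":[0,0,0,0,0],"gripper":[180,180,180,180,180]}' 
python3 m.py pics/h.png
python3 - <<'E'
from h import *
from station import ctrl
for n in("scene","side"):
    c=ctrl.camera(n);o=np.load(n+"0.npz")
    for nm,C in(("now",c),("was",o)):
        A=pts(C,np.ones((480,640),bool));P=A[(np.hypot(A[:,0]-.497,A[:,1]-.157)<.034)&(A[:,2]>.065)&(A[:,2]<.11)]
        J=A[(np.hypot(A[:,0]-.731,A[:,1]+.001)<.035)&(A[:,2]>.042)&(A[:,2]<.06)]
        W=A[(A[:,0]>.61)&(A[:,0]<.7)&(A[:,1]>.14)&(A[:,1]<.18)&(A[:,2]>.055)&(A[:,2]<.065)]
        print(n,nm,"amber",circ(P)[0].round(4),"jar",np.median(J,axis=0).round(4),"wall",cv2.minAreaRect((W[:,:2]*1000).astype(np.float32)))
    if n=="side": s=c["pixels"][150:390,200:440]
    else: s0=c["pixels"][120:360,200:520]
cv2.imwrite("pics/fin.png",cv2.resize(np.hstack([s0,s])[...,::-1],(800,343)))
E
```

```text
time_s: 21.03
ee_pos: [0.6552, 0.0187, 0.0265]
eef_rot: [-3.138, -0.557, 1.542]
force: [0.0, 0.0, 0.3]
grip_width: 0.0279
time_s: 21.45
ee_pos: [0.655, -0.0075, 0.1942]
eef_rot: [-3.139, -0.557, 1.541]
force: [0.5, 1.1, 0.2]
grip_width: 0.0276
time_s: 21.87
ee_pos: [0.655, -0.1013, 0.2854]
eef_rot: [3.141, -0.556, 1.54]
force: [-0.2, 0.2, -0.7]
grip_width: 0.0279
scene top [0.6567 0.1216] 278 low [0.6691 0.1261]
side top [0.6576 0.1213] 329 low [0.6471 0.1407]
[ 0.6548 -0.098   0.2829] [-3.137 -0.558  1.539] [-0.4  0.2 -1.1] [-0.39  0.62  1.02  0.52  1.71 -0.34]
scene now amber [0.4951 0.1565] jar [ 0.7339 -0.0043  0.0479] wall ((666.6365966796875, 150.40745544433594), (19.464570999145508, 65.53401184082031), 88.08618927001953)
scene was amber [0.495  0.1564] jar [ 0.7343 -0.0041  0.048 ] wall ((656.0346069335938, 153.4254913330078), (13.893857955932617, 80.82232666015625), 89.43218994140625)
side now amber [0.4956 0.157 ] jar [0.7299 0.0028 0.0499] wall ((654.2246704101562, 152.1913299560547), (26.18817710876465, 78.96942138671875), 85.52381134033203)
side was amber [0.4956 0.157 ] jar [0.729  0.0033 0.0498] wall ((654.7092895507812, 156.2445068359375), (17.462617874145508, 79.13261413574219), 88.5450210571289)
```

View pics/fin.png

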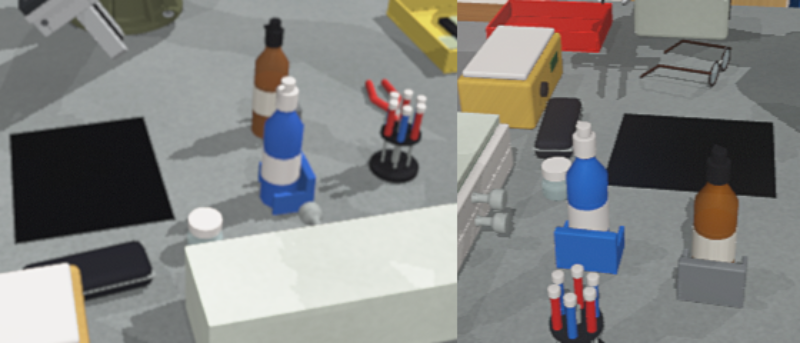

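```bash
python3 -c "
from station import ctrl;print(ctrl.hand_in())"
```

```text
the job is handed in; nothing more can be done
None
```

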